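# Hang the sample pan on the spring balance

## Robot

A 6-joint arm with a two-finger parallel gripper is mounted at the origin on the work surface. World frame = base frame: x ahead of the robot, y to its left, z up, the work surface at z = 0. Lengths are in m, angles in degrees, forces in N, time in s.
With the tool pointing down it reaches from about 0.4 to 0.825 m from the base axis. Payload 7 kg.
Tool frame: the origin (TCP) lies between the finger pads; the fingertips stand 19 mm ahead of it and the grasp point (between the pads) is the TCP; x points along the fingers, y is the direction in which the jaws open and shut, and the axes are right-handed (so a half turn about x gives the same grasp; the last joint's range is limited). The gripper opens to 88 mm and grips with 3 to 60 N. Pads are 19 mm wide; open, the fingers measure 130 mm over their backs; the gripper's body (78 mm by 193 mm) begins 47 mm behind the grasp point.
Start: joints at [86.064, 20.546, 0.682, 0, -70.136, -16.507], TCP at [0.236, 0.632, 0.246] pointing down, gripper open.
Joint ranges: [-176.03, 176.03], [-82.01, 121.73], [-58.28, 71.71], [-173.87, 95.51], [-174.79, -0.11], [-173.66, 173.66]. Speed limits (degrees/s): [136.94, 136.94, 172.46, 180, 180, 180].

## Interface

Orientations are given as [roll, pitch, yaw] about the fixed x, y, z axes, in that order (R = Rz(yaw) Ry(pitch) Rx(roll)).
In Python, from plant import r gives the robot as it stands.
- The arm moves only by the tool send_rows, never from a script. Its argument "plan" is a list of rows, each a list of 2 entries, a list of its own where there are three numbers: the shift along the tool's x, y, z scaled (see below), then the turn, a rotation vector about the tool's x, y, z scaled (see below). A call has exactly 5 rows; each row is the pose to reach, as a shift and turn from the pose measured when the call began, along the tool's axes at that moment; what a row does not reach only later rows make up. The controller multiplies each number of a shift by 0.15 m and each number of a turn by pi/4 rad. A row lasts 1/10 s, in which the tool goes at most 50 mm and 8.59 degrees, less where a joint would pass 70% of its speed; a pose out of reach is approached as far as the arm can. A call with a number of a shift or a turn outside -1 to 1 is refused whole. A call with a gripper value outside its range is refused whole. "jaw" is the opening, from -1 (shut) to 1 (fully open), so that 0 is half open, set as the call begins (left out, the last holds). The fingers move at their own pace and stop on an object; "force" is the grip in N (left out, the last holds). Time passes only in rows, so rows that repeat a pose let the fingers close, or fill a call up. It gives the time, the measured TCP pose, the force and the opening at its end, in the units of the state.
- r.get_state(): the state, without advancing time (a new reading comes with each control period).
- r.capture(name): name is "side" or "top"; returns a dict with "color" (384x512x3 uint8, red, green, blue), "range_z" (384x512 float32, m along the optical axis (not along the pixel's ray), 0 where there is no reading), "mtx" (3x3 intrinsics, pixels), "pose" (4x4, takes a point from camera to world coordinates). Camera axes: x right, y down, z forward; pixel columns grow to the right and rows downward; lengths in m; the calibration is good to about 2 mm. A picture is of the moment at which its call begins.
- r.close_job(): hands the job in, once; it reports no verdict.
Trained networks look in a picture, given as the dict that the camera call returned (one of the last four; its "shot" number tells which), for a name from the list of things; names that differ only in an ending like _2 or _b are one class to them, and where a whole thing is asked for, a point or a joint stands for the part that bears it (a point fixed in the world has none). Each returns a list of dicts, best first, with "score" (0 to 1); they miss things now and then, are a little off and sometimes report something else, mostly with a low value. They report only what shows in the picture. A call takes as long as a camera call. They do not tell look-alikes from the thing itself.
- r.find_in(picture, target): "uv" ([column, row] in pixels, amid what is visible of it).
- r.trace(picture, target): "mask" (384x512 bool, what is visible of it) and "uv" ([column, row] in pixels, amid what is visible of it).
The state is a dict: "time_s": time; "joints": joint angles; "qd": joint speeds; "joint_torque": joint torques, N m; "tcp_pos": TCP position; "eef_rot": TCP orientation; "contact_force": force on the tool from outside, world axes, zero at the start; "moment": the same for the moment, N m; "gripper_width": finger opening in m.
Only numpy, scipy, OpenCV 4.12 (cv2) and the standard library are available. Lean on these libraries where they do the work, as an engineer would, in place of code of your own. Each camera call takes 0.05 s, during which the arm holds its last target. There are 200 camera calls.

## Task

Pick up the blue pan of stones by the square white grip on its wire bail, keep it upright, and hang it by the bail on the hook of the spring balance's arm. Let the arm sink slowly as it takes the weight, never forcing it down with more than a light push, and let go only once it carries the whole pan, so that on release it neither drops nor springs back. Leave the pan hanging freely and still, and do not disturb the other things on the bench.

Things in the scene. Friction and masses are not known exactly. Their poses are not given: they have to be found in the camera images.
- pan_grip (a point): Centre of the loose blue pan's white upright grip, 16 x 16 x 36 mm, faces along the pan's x and y, z up; 165 mm above the bench at the start. The pan: round bowl 96 mm across, 45 mm high, stones fixed inside, and a 6 mm steel wire bail in its y-z plane, legs 85 mm apart, rising to a peak; a thin stem joins it to the grip. The arm passes through the bail along the pan's x, either way round. Mass 0.2 to 0.64 kg, unknown
- pan_eye (a point): Underside of the peak of the pan's wire bail, on the pan's axis: 72 mm above the bowl's rim, 117 mm above its bottom, 48 mm below the centre of the grip. This is the point that comes to lie on the hook
- hook (a point): Bottom of the hook's saddle (top of the bar), where the bail should lie; about 250 mm above the bench unloaded. The arm is a 10 mm round bar; the saddle is a dip with an 18 mm flat, 9 mm below the bar's line towards the post; outward the bar rises to a red ball tip whose top stands 25 mm above this point (unloaded), 23 mm further out. The frame is turned as the balance and tilts with the arm
- beam (a joint): Angle the arm has sunk, rad: 0 unloaded (arm 0.30 above level, at its upper stop), 0.30 level, 0.80 lower stop. The hook swings at 217 mm about a level hinge on the post, 190 mm above the bench. Its spring (3.2 N m/rad, lightly damped) yields from about 0.3 N on and sinks about 15 mm per newton on the hook, so it settles 25 to 100 mm lower, by the pan's unknown weight. Sideways it is stiff
- balance: Stand of the spring balance, fixed to the bench: grey foot 150 x 130 mm, steel post, orange spring drum and a white scale plate at the hinge. Origin on the bench under the hinge. The arm runs from the hinge along this frame's -x axis (towards the robot's side) and rises; tallest fixed part 265 mm
- magnifier_center (a point): Centre of a loose black and clear magnifier pot, 60 mm across, 55 mm high; to be left alone
- bowl_center (a point): Centre of a loose empty red bowl without a bail, 90 mm across, 45 mm high; to be left alone
- petri: Loose clear shallow dish, 90 mm across, 14 mm high, origin under its centre; to be left alone
There are look-alikes about, which are no part of the job. Of the things that look like the part that bears pan_grip, the smaller one is meant.

How it is judged:
By the outcome, as a careful person would: the job done as asked, in the order asked, and still so for the second after the job is handed in, with the robot touching nothing.
It also fails if it takes over 70 s, if anything falls off the work surface, if the arm or the gripper's body presses on something with over 40 N, if the wrist force passes 120 N, or if a joint passes its speed limit or range.

## Working session

There is one attempt and no reset: what is moved stays moved. The work goes in short steps, Python scripts to look and compute and a tool call to move; the robot and the scene stay as the last step left them, time stands still between calls to the robot, and variables do not carry over. Pictures are saved under pics/ and viewed, about 8 in all and at most 12, crops included, and the job is handed in when it is done.

Besides the shell and the picture viewer there is one more tool, called by a JSON object that holds its "name" and its "arguments", one argument or row to a line. send_rows: Moves the arm, as the interface text tells. Its arguments: {"type":"object","properties":{"plan":{"type":"array"},"jaw":{"type":"number"},"force":{"type":"number"}},"required":["plan"]}

```bash
mkdir -p pics; ls; cat > h.py <<'E'
import numpy as np, cv2
from plant import r
def pts(p,mask=None):
    z=p["range_z"]; K=p["mtx"]; v,u=np.indices(z.shape)
    X=np.stack([(u-K[0,2])/K[0,0]*z,(v-K[1,2])/K[1,1]*z,z],-1)
    W=X@p["pose"][:3,:3].T+p["pose"][:3,3]
    W[z==0]=np.nan
    return W
def save(p,n,crop=None,s=1):
    c=p["color"][...,::-1]
    if crop: c=c[crop[1]:crop[3],crop[0]:crop[2]]
    cv2.imwrite("pics/"+n,cv2.resize(c,None,fx=s,fy=s,interpolation=cv2.INTER_CUBIC))
E
python3 - <<'E'
from h import *
s=r.get_state();print(s)
A={n:r.capture(n) for n in("side","top")}
im=np.hstack([A["side"]["color"],A["top"]["color"]])
for n,p in A.items():
    save(p,n+"0.png",s=1.5); W=pts(p); print(n,p["pose"][:3].round(3).tolist())
    for t in("pan_grip","pan_eye","hook","beam","balance","magnifier_center","bowl_center","petri"):
        for d in r.trace(p,t)[:3]:
            m=d["mask"]; print(n,t,round(d["score"],2),np.round(d["uv"]),m.sum(),np.nanmedian(W[m],0).round(3),np.nanmin(W[m],0).round(3),np.nanmax(W[m],0).round(3))
E
```

```text
pics
{'time_s': 0.0, 'joints': array([ 8.60651557e+01,  2.05911345e+01,  6.36400525e-01, -2.21278166e-02,
       -7.01348851e+01, -1.65091170e+01]), 'qd': array([ 0.04276539, -0.02023781, -0.00569746,  0.06485978,  0.00553885,
        0.00539465]), 'joint_torque': array([ 3.24154826e-04, -5.82714415e+01,  2.93053883e+01,  6.99757263e+00,
        7.02723657e-03, -1.67411736e-04]), 'tcp_pos': array([0.23559977, 0.63208323, 0.24463968]), 'eef_rot': array([  93.44308421,   89.90799764, -107.00841246]), 'contact_force': array([-0.36478008,  0.04375792, -0.38674368]), 'moment': array([ 0.0110728 , -0.03250886, -0.04033369]), 'gripper_width': 0.08741077597715471}
side [[-0.925, -0.283, 0.252, 0.332], [-0.379, 0.709, -0.594, 0.75], [-0.01, -0.646, -0.764, 1.087]]
side pan_grip 0.91 [288. 158.] 429 [ 0.608 -0.265  0.033] [ 0.563 -0.365 -0.001] [ 0.652 -0.218  0.187]
side pan_grip 0.73 [263. 180.] 987 [ 0.637 -0.108  0.052] [ 0.574 -0.299 -0.003] [0.728 0.068 0.266]
side pan_grip 0.47 [317. 152.] 224 [ 0.488 -0.331  0.054] [ 0.462 -0.432 -0.001] [ 0.53  -0.309  0.063]
side pan_eye 0.91 [261. 1
[... 1361 characters left out ...]
847 0.128 0.274]
top hook 0.72 [245. 180.] 297 [0.658 0.064 0.225] [0.528 0.049 0.194] [0.769 0.073 0.274]
top hook 0.17 [352. 196.] 686 [ 0.605 -0.267  0.031] [ 0.561 -0.314 -0.005] [ 0.654 -0.219  0.189]
top beam 0.58 [245. 179.] 351 [0.663 0.064 0.214] [ 0.518  0.049 -0.007] [0.8   0.086 0.274]
top balance 0.67 [247. 153.] 2074 [0.747 0.064 0.024] [ 0.525 -0.004 -0.007] [0.847 0.138 0.274]
top magnifier_center 0.52 [374. 238.] 309 [ 0.487 -0.338  0.054] [ 0.455 -0.384 -0.006] [ 0.514 -0.311  0.063]
top bowl_center 0.96 [150. 245.] 585 [0.457 0.388 0.021] [ 0.415  0.338 -0.004] [0.502 0.424 0.056]
top petri 0.71 [149. 188.] 549 [0.654 0.386 0.007] [ 0.613  0.342 -0.007] [0.697 0.427 0.023]
```

View pics/side0.png

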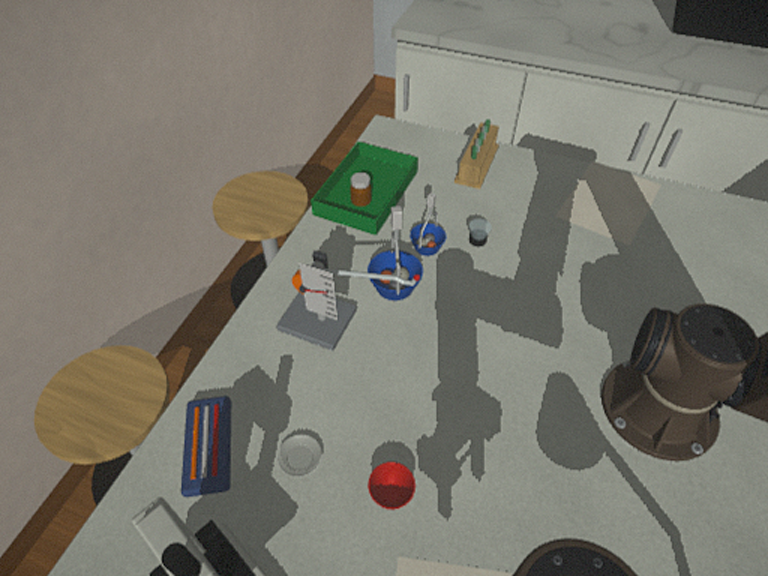

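View pics/top0.png

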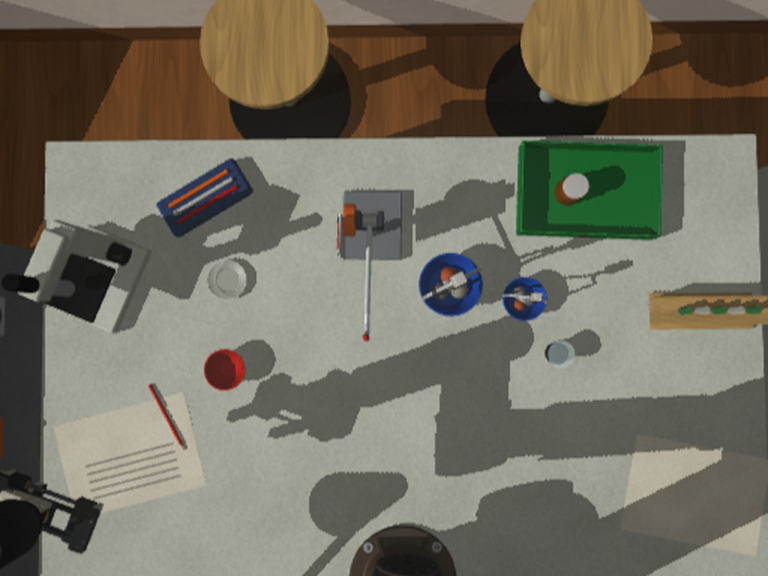

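The small blue pan is at about (525,298) in top and (428,237) in side. The big look-alike sits beside it at (450,283), and the balance is at (370,220) with its arm tip at (366,337). Next I measure the grip, the bail yaw and the arm.

```bash
cat > m.py <<'E'
from h import *
for n in("side","top"):
    p=r.capture(n); W=pts(p); x,y,z=W[...,0],W[...,1],W[...,2]
    hsv=cv2.cvtColor(p["color"],cv2.COLOR_RGB2HSV)
    near=np.hypot(x-.605,y+.266)<.075
    blue=near&(hsv[...,0]>105)&(hsv[...,0]<130)&(hsv[...,1]>120)&(z>.03)
    Q=W[blue&(z>.036)&(z<.056)][:,:2]
    A=np.c_[2*Q,np.ones(len(Q))];c=np.linalg.lstsq(A,(Q**2).sum(1),rcond=None)[0]
    print(n,"bowl rim",len(Q),c[:2].round(4),np.sqrt(c[2]+c[:2]@c[:2]).round(4))
    g=near&(z>.14)&(z<.2); G=W[g]; print(" grip",len(G),np.median(G,0).round(4),G.min(0).round(4),G.max(0).round(4))
    top=G[G[:,2]>.176]; print("  top",len(top),top.mean(0).round(4))
    b=near&(z>.06)&(z<.14); B=W[b]; 
    if len(B)>3:
        d=B[:,:2]-B[:,:2].mean(0);_,s,V=np.linalg.svd(d); print(" bail",len(B),B.mean(0).round(4),s.round(3),"dir",V[0].round(3),np.degrees(np.arctan2(V[0,1],V[0,0])).round(1))
    a=(np.abs(y-.064)<.03)&(x>.5)&(x<.74)&(z>.15)&(z<.3); P=W[a]
    k=np.polyfit(P[:,0],P[:,1],1);print(" arm",len(P),"y=",k.round(4),"yaw",np.degrees(np.arctan(k[0])).round(1))
    for xx in np.arange(.52,.74,.01):
        s=P[np.abs(P[:,0]-xx)<.005]
        if len(s): print("  %.3f %d y%.4f ztop%.4f"%(xx,len(s),np.median(s[:,1]),np.median(s[:,2])),end=";")
    print()
    red=a&(hsv[...,1]>150)&((hsv[...,0]<8)|(hsv[...,0]>172)); print(" red",red.sum(),W[red].mean(0).round(4) if red.any() else"", W[red].max(0).round(4) if red.any() else"")
    save(p,n+"z.png",(230,90,360,250) if n=="side" else (220,130,400,250),5 if n=="top" else 4) if 0 else None
    if n=="side": save(p,"sidez.png",(220,110,350,210),6)
    else: save(p,"topz.png",(230,120,380,240),5)
E
python3 m.py
```

```text
side bowl rim 98 [ 0.6077 -0.2656] 0.0439
 grip 52 [ 0.6063 -0.2611  0.1724] [ 0.5992 -0.2788  0.1408] [ 0.6156 -0.2549  0.1901]
  top 22 [ 0.6069 -0.264   0.183 ]
 bail 54 [ 0.6084 -0.2609  0.0979] [0.235 0.013] dir [-0.161 -0.987] -99.2
 arm 218 y= [-0.0262  0.0833] yaw -1.5
  0.530 14 y0.0706 ztop0.2743;  0.540 17 y0.0702 ztop0.2585;  0.550 13 y0.0692 ztop0.2496;  0.560 11 y0.0682 ztop0.2484;  0.570 12 y0.0688 ztop0.2501;  0.580 14 y0.0684 ztop0.2495;  0.590 8 y0.0671 ztop0.2474;  0.600 10 y0.0680 ztop0.2450;  0.610 11 y0.0661 ztop0.2409;  0.620 11 y0.0676 ztop0.2376;  0.630 8 y0.0668 ztop0.2329;  0.640 11 y0.0677 ztop0.2317;  0.650 10 y0.0669 ztop0.2296;  0.660 9 y0.0676 ztop0.2265;  0.670 9 y0.0670 ztop0.2218;  0.680 10 y0.0668 ztop0.2211;  0.690 9 y0.0653 ztop0.2165;  0.700 7 y0.0671 ztop0.2135;  0.710 10 y0.0652 ztop0.2084;  0.720 7 y0.0638 ztop0.2088;  0.730 6 y0.0641 ztop0.2059;
 red 12 [0.5317 0.0707 0.2733] [0.536  0.0744 0.2794]
top bowl rim 135 [ 0.606  -0.2664] 0.0437
 grip 40 [ 0.605  -0.2628  0.1806] [ 0.5967 -0.2747  0.1476] [ 0.6138 -0.2574  0.1875]
  top 29 [ 0.6059 -0.2659  0.1823]
 bail 44 [ 0.6071 -0.2558  0.1018] [0.185 0.012] dir [0.172 0.985] 80.1
 arm 272 y= [0.0015 0.065 ] yaw 0.1
  0.530 14 y0.0677 ztop0.2724;  0.540 13 y0.0668 ztop0.2555;  0.550 9 y0.0669 ztop0.2487;  0.560 12 y0.0670 ztop0.2455;  0.570 12 y0.0667 ztop0.2499;  0.580 9 y0.0666 ztop0.2476;  0.590 16 y0.0653 ztop0.2464;  0.600 12 y0.0654 ztop0.2410;  0.610 16 y0.0654 ztop0.2387;  0.620 12 y0.0654 ztop0.2350;  0.630 16 y0.0654 ztop0.2319;  0.640 9 y0.0641 ztop0.2304;  0.650 12 y0.0641 ztop0.2279;  0.660 9 y0.0640 ztop0.2244;  0.670 9 y0.0640 ztop0.2229;  0.680 12 y0.0641 ztop0.2186;  0.690 12 y0.0627 ztop0.2134;  0.700 13 y0.0614 ztop0.2103;  0.710 15 y0.0642 ztop0.2073;  0.720 12 y0.0627 ztop0.2067;  0.730 17 y0.0642 ztop0.2026;
 red 12 [0.5323 0.0677 0.2719] [0.5363 0.0717 0.2756]
```

View pics/sidez.png

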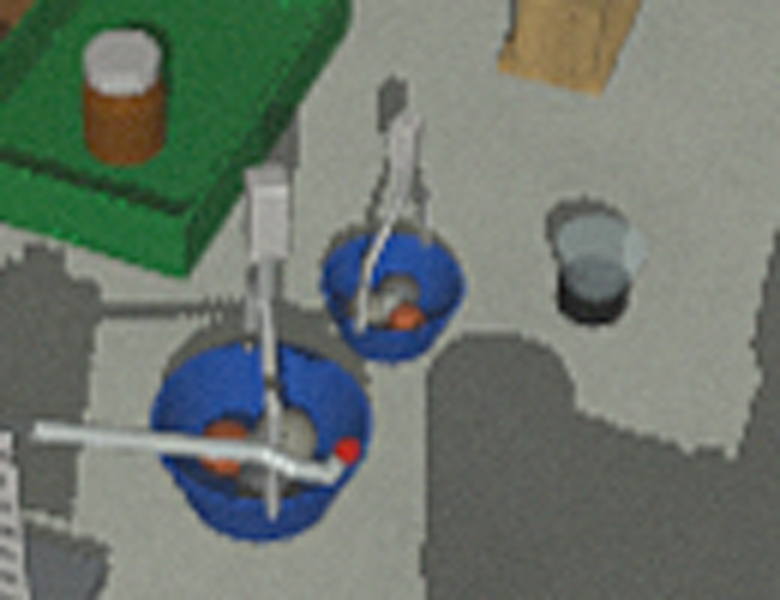

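View pics/topz.png

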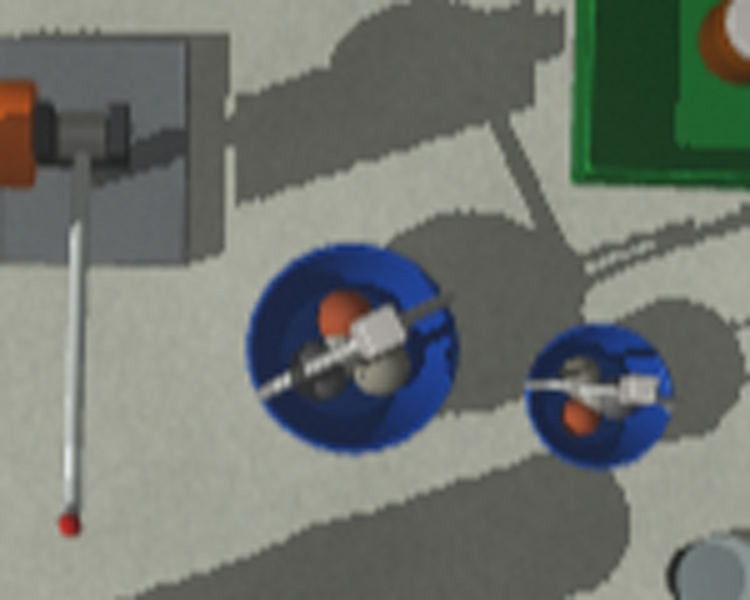

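```bash
cat >> h.py <<'E'
from scipy.spatial.transform import Rotation as Ro
def go(pos,yaw,cur=None):
    "yaw = world direction of jaw axis y, tool down; prints total shift/turn units from the current pose"
    s=r.get_state(); R=Ro.from_euler("xyz",s["eef_rot"],degrees=True)
    a=np.radians(yaw); X=np.array([0,0,-1.]); Y=np.array([np.cos(a),np.sin(a),0]); T=Ro.from_matrix(np.c_[X,Y,np.cross(X,Y)])
    d=R.inv().apply(np.array(pos)-s["tcp_pos"])/.15; w=(R.inv()*T).as_rotvec()/(np.pi/4)
    print("shift",d.round(3).tolist(),"turn",w.round(3).tolist())
def st():
    s=r.get_state();R=Ro.from_euler("xyz",s["eef_rot"],degrees=True).as_matrix()
    print("t%.2f"%s["time_s"],"tcp",s["tcp_pos"].round(4),"x",R[:,0].round(3),"jawyaw %.2f"%np.degrees(np.arctan2(R[1,1],R[0,1])),"F",s["contact_force"].round(2),"M",s["moment"].round(2),"w %.4f"%s["gripper_width"],"q",s["joints"].round(1))
E
python3 -c "
from h import *
st();go((.236,.632,.33),80.5);go((.606,-.266,.33),80.5);go((.606,-.266,.33),-99.5)"
```

```text
t1.00 tcp [0.2358 0.6325 0.2456] x [ 0.  0. -1.] jawyaw -110.44 F [0.24 0.18 0.05] M [-0.04 -0.01 -0.02] w 0.0876 q [ 86.1  20.5   0.7   0.  -70.1 -16.5]
shift [-0.563, 0.002, -0.002] turn [3.757, 0.0, 0.0]
shift [-0.563, 4.751, -4.405] turn [3.757, 0.0, 0.0]
shift [-0.563, 4.751, -4.405] turn [-0.243, -0.0, 0.0]
```

{"name": "send_rows", "arguments": {
  "plan": [
    [[-0.19, 0, 0], [0, 0, 0]],
    [[-0.38, 0.1, -0.1], [0, 0, 0]],
    [[-0.57, 0.25, -0.25], [0, 0, 0]],
    [[-0.6, 0.5, -0.46], [0, 0, 0]],
    [[-0.6, 0.75, -0.7], [0, 0, 0]]
  ],
  "jaw": 0.3,
  "force": 30
}}

```text
time_s: 1.5
tcp_pos: [0.2944, 0.4914, 0.3369]
eef_rot: [-88.1, 89.9, 71.5]
contact_force: [0.6, -0.6, -0.0]
gripper_width: 0.0579
```

{"name": "send_rows", "arguments": {
  "plan": [
    [[0, 0.2, -0.2], [0, 0, 0]],
    [[0, 0.4, -0.4], [0, 0, 0]],
    [[0, 0.6, -0.6], [0, 0, 0]],
    [[0, 0.8, -0.8], [0, 0, 0]],
    [[0, 1, -0.95], [0, 0, 0]]
  ]
}}

```text
time_s: 2.0
tcp_pos: [0.3763, 0.2994, 0.3368]
eef_rot: [-92.7, 89.8, 66.9]
contact_force: [0.4, -0.1, 0.3]
gripper_width: 0.0569
```

{"name": "send_rows", "arguments": {
  "plan": [
    [[0, 0.2, -0.2], [0, 0, 0]],
    [[0, 0.4, -0.4], [0, 0, 0]],
    [[0, 0.6, -0.6], [0, 0, 0]],
    [[0, 0.8, -0.8], [0, 0, 0]],
    [[0, 1, -0.95], [0, 0, 0]]
  ]
}}

```text
time_s: 2.5
tcp_pos: [0.4582, 0.1073, 0.3366]
eef_rot: [-100.4, 89.8, 59.2]
contact_force: [0.6, 1.0, 0.4]
gripper_width: 0.0569
```

{"name": "send_rows", "arguments": {
  "plan": [
    [[0, 0.2, -0.2], [0, 0, 0]],
    [[0, 0.4, -0.4], [0, 0, 0]],
    [[0, 0.6, -0.6], [0, 0, 0]],
    [[0, 0.8, -0.8], [0, 0, 0]],
    [[0, 1, -0.95], [0, 0, 0]]
  ]
}}

```text
time_s: 3.0
tcp_pos: [0.5402, -0.0849, 0.3361]
eef_rot: [-104.0, 89.8, 55.5]
contact_force: [0.1, 0.2, -0.6]
gripper_width: 0.0568
```

```bash
python3 -c "
from h import *
st();go((.606,-.2655,.30),-99.5)"
```

```text
t3.00 tcp [ 0.5402 -0.0849  0.3361] x [ 0.002  0.003 -1.   ] jawyaw -110.43 F [ 0.11  0.15 -0.58] M [ 0.05 -0.06 -0.01] w 0.0568 q [ 11.5   5.7  -7.   -0.1 -77.2  58.1]
shift [0.238, 0.976, -0.831] turn [-0.243, -0.002, 0.004]
```

{"name": "send_rows", "arguments": {
  "plan": [
    [[0, 0.2, -0.17], [-0.05, 0, 0]],
    [[0, 0.4, -0.34], [-0.1, 0, 0]],
    [[0, 0.6, -0.5], [-0.15, 0, 0]],
    [[0, 0.8, -0.67], [-0.2, 0, 0]],
    [[0, 0.975, -0.83], [-0.243, 0, 0]]
  ],
  "jaw": 0.1
}}

```text
time_s: 3.5
tcp_pos: [0.6061, -0.2673, 0.3357]
eef_rot: [-116.8, 89.8, 53.8]
contact_force: [0.7, 1.0, 0.4]
gripper_width: 0.0481
```

{"name": "send_rows", "arguments": {
  "plan": [
    [[0, 0, 0], [0, 0, 0]],
    [[0.1, 0, 0], [0, 0, 0]],
    [[0.25, 0, 0], [0, 0, 0]],
    [[0.35, 0, 0], [0, 0, 0]],
    [[0.35, 0, 0], [0, 0, 0]]
  ]
}}

```text
time_s: 4.0
tcp_pos: [0.605, -0.2664, 0.2808]
eef_rot: [-58.1, 89.7, 112.5]
contact_force: [0.0, -0.4, 0.7]
gripper_width: 0.0483
```

```bash
python3 -c "
from h import *
st();go((.606,-.2655,.168),-99.5)
F=[]
for i in range(10):
    r.capture('top'); F.append(r.get_state()['contact_force'])
print(np.mean(F,0),np.std(F,0))
p=r.capture('side');save(p,'above.png',(220,90,350,210),6)
"
```

```text
t4.00 tcp [ 0.605  -0.2664  0.2808] x [-0.002  0.004 -1.   ] jawyaw -99.44 F [ 0.03 -0.4   0.71] M [0.   0.01 0.01] w 0.0483 q [ -7.   18.3   2.1  -0.2 -73.9  87.7]
shift [0.752, -0.004, -0.007] turn [0.001, 0.003, 0.005]
[-0.08699027  0.0238844   0.49123686] [0.45072884 0.4405737  0.33544378]
```

View pics/above.png

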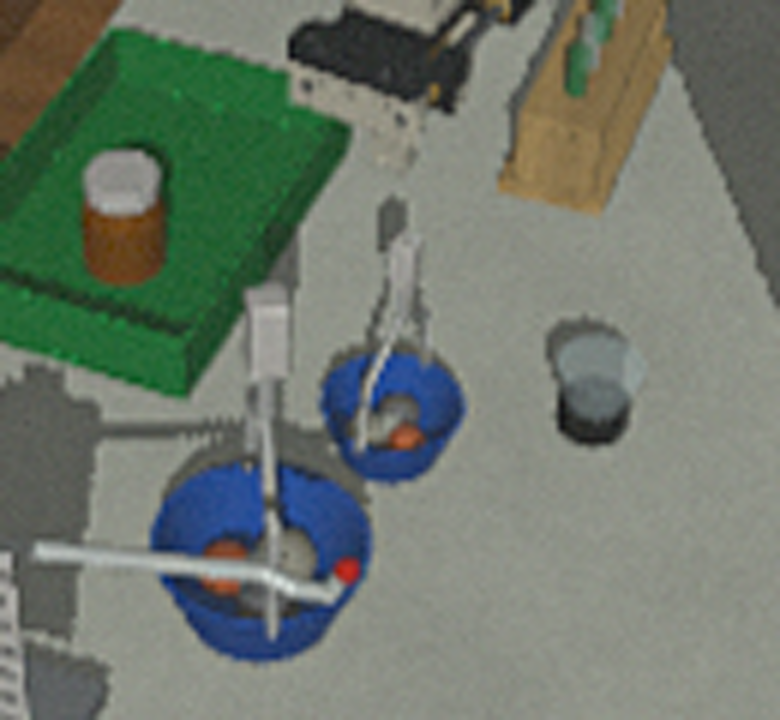

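The gripper (400,130 in the crop) stands straight above the small pan's grip (402,260). I descend and grip.

{"name": "send_rows", "arguments": {
  "plan": [
    [[0.2, 0, 0], [0, 0, 0]],
    [[0.4, 0, 0], [0, 0, 0]],
    [[0.6, 0, 0], [0, 0, 0]],
    [[0.75, 0, 0], [0, 0, 0]],
    [[0.75, 0, 0], [0, 0, 0]]
  ]
}}

```text
time_s: 5.05
tcp_pos: [0.6045, -0.2662, 0.1673]
eef_rot: [-42.9, 89.7, 127.6]
contact_force: [-0.0, 0.4, -0.1]
gripper_width: 0.0479
```

{"name": "send_rows", "arguments": {
  "plan": [
    [[0, 0, 0], [0, 0, 0]],
    [[0, 0, 0], [0, 0, 0]],
    [[0, 0, 0], [0, 0, 0]],
    [[0, 0, 0], [0, 0, 0]],
    [[0, 0, 0], [0, 0, 0]]
  ],
  "jaw": -1,
  "force": 30
}}

```text
time_s: 5.55
tcp_pos: [0.6049, -0.2665, 0.1683]
eef_rot: [-52.0, 89.7, 118.5]
contact_force: [-0.5, -1.4, 2.1]
gripper_width: 0.0158
```

```bash
python3 -c "
from h import *
st()"
```

```text
t5.55 tcp [ 0.6049 -0.2665  0.1683] x [-0.002  0.004 -1.   ] jawyaw -99.45 F [-0.52 -1.38  2.09] M [-0.65  0.19  0.03] w 0.0158 q [ -7.   22.5  -6.8  -0.2 -60.9  87.7]
```

{"name": "send_rows", "arguments": {
  "plan": [
    [[-0.05, 0, 0], [0, 0, 0]],
    [[-0.15, 0, 0], [0, 0, 0]],
    [[-0.3, 0, 0], [0, 0, 0]],
    [[-0.5, 0, 0], [0, 0, 0]],
    [[-0.7, 0, 0], [0, 0, 0]]
  ]
}}

```text
time_s: 6.05
tcp_pos: [0.6044, -0.2666, 0.2737]
eef_rot: [-40.0, 89.6, 130.5]
contact_force: [0.3, -0.7, -4.7]
gripper_width: 0.0157
```

{"name": "send_rows", "arguments": {
  "plan": [
    [[-0.18, 0, 0], [0, 0, 0]],
    [[-0.33, 0, 0], [0, 0, 0]],
    [[-0.43, 0, 0], [0, 0, 0]],
    [[-0.47, 0, 0], [0, 0, 0]],
    [[-0.47, 0, 0], [0, 0, 0]]
  ]
}}

```text
time_s: 6.55
tcp_pos: [0.6046, -0.2668, 0.3446]
eef_rot: [-46.3, 89.6, 124.2]
contact_force: [-0.1, 0.0, -5.3]
gripper_width: 0.0158
```

```bash
python3 -c "
from h import *
st()
F=[]
for i in range(14):
    p=r.capture('side' if i%2 else 'top'); F.append(r.get_state()['contact_force'])
print(np.mean(F,0),np.std(F,0))
go((.45,-.15,.342),-91.5);go((.45,.068,.342),-91.5)
save(p,'lift.png',(220,60,350,210),4)
W=pts(p)
"
```

```text
t6.55 tcp [ 0.6046 -0.2668  0.3446] x [-0.003  0.005 -1.   ] jawyaw -99.46 F [-0.06  0.03 -5.33] M [-0.05 -0.02 -0.02] w 0.0158 q [ -7.1  17.    8.4  -0.3 -81.6  87.7]
[-0.24264107 -0.0833934  -4.80579775] [0.51936519 0.39732652 0.67668674]
shift [0.023, -0.599, 1.145] turn [-0.177, 0.006, 0.006]
shift [0.03, -2.033, 1.384] turn [-0.177, 0.006, 0.006]
```

View pics/lift.png

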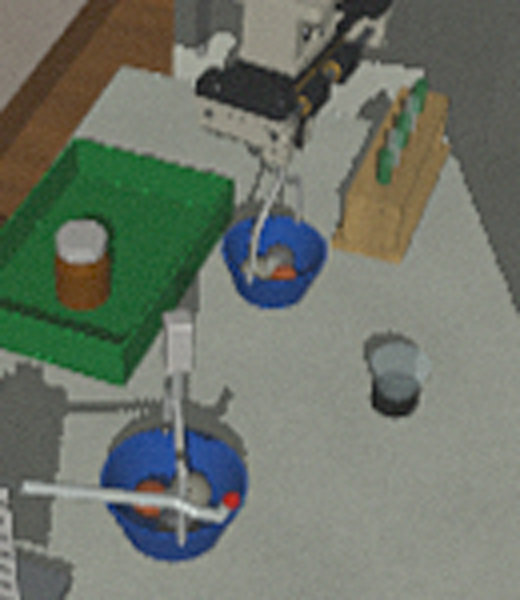

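Pan is lifted and hangs straight under the gripper at (275,255); it weighs about 4.8–5.3 N. I bring it back and around the look-alike.

{"name": "send_rows", "arguments": {
  "plan": [
    [[0, -0.02, 0.1], [0, 0, 0]],
    [[0, -0.05, 0.3], [0, 0, 0]],
    [[0, -0.1, 0.55], [0, 0, 0]],
    [[0, -0.2, 0.8], [-0.03, 0, 0]],
    [[0, -0.35, 0.95], [-0.06, 0, 0]]
  ]
}}

```text
time_s: 7.75
tcp_pos: [0.4702, -0.1917, 0.3455]
eef_rot: [-43.5, 89.6, 129.7]
contact_force: [1.7, 1.5, -4.1]
gripper_width: 0.0159
```

{"name": "send_rows", "arguments": {
  "plan": [
    [[0.01, -0.18, 0.03], [-0.03, 0, 0]],
    [[0.01, -0.38, 0.05], [-0.06, 0, 0]],
    [[0.02, -0.58, 0.07], [-0.09, 0, 0]],
    [[0.02, -0.78, 0.09], [-0.12, 0, 0]],
    [[0.02, -0.95, 0.1], [-0.12, 0, 0]]
  ]
}}

```text
time_s: 8.25
tcp_pos: [0.4718, -0.047, 0.3436]
eef_rot: [-61.2, 89.7, 117.5]
contact_force: [-0.0, -0.8, -3.9]
gripper_width: 0.016
```

```bash
python3 -c "
from h import *
st();go((.46,.067,.342),-91.4)"
```

```text
t8.25 tcp [ 0.4718 -0.047   0.3436] x [-0.003  0.005 -1.   ] jawyaw -91.32 F [-0.   -0.83 -3.88] M [-0.26 -0.02 -0.03] w 0.0160 q [ 17.9  -1.7 -13.7  -0.3 -78.1  70.9]
shift [0.015, -0.758, 0.096] turn [0.002, 0.004, 0.007]
```

{"name": "send_rows", "arguments": {
  "plan": [
    [[0, -0.16, 0.02], [0, 0, 0]],
    [[0, -0.35, 0.05], [0, 0, 0]],
    [[0.01, -0.54, 0.08], [0, 0, 0]],
    [[0.01, -0.69, 0.09], [0, 0.004, 0.007]],
    [[0.01, -0.76, 0.1], [0, 0.004, 0.007]]
  ]
}}

```text
time_s: 8.75
tcp_pos: [0.4593, 0.0689, 0.3432]
eef_rot: [-160.6, 89.9, 18.2]
contact_force: [-0.5, -1.0, -4.0]
gripper_width: 0.0158
```

{"name": "send_rows", "arguments": {
  "plan": [
    [[0, 0, 0], [0, 0, 0]],
    [[0, 0, 0], [0, 0, 0]],
    [[0, 0, 0], [0, 0, 0]],
    [[0, 0, 0], [0, 0, 0]],
    [[0, 0, 0], [0, 0, 0]]
  ]
}}

```text
time_s: 9.25
tcp_pos: [0.4593, 0.0683, 0.3431]
eef_rot: [-162.3, 89.9, 16.4]
contact_force: [-0.4, 0.6, -4.4]
gripper_width: 0.0159
```

```bash
python3 -c "
from h import *
st()
p=r.capture('side');save(p,'app.png',(220,130,350,230),6)
for n,p in (('side',p),('top',r.capture('top'))):
    W=pts(p);x,y,z=W[...,0],W[...,1],W[...,2]
    hsv=cv2.cvtColor(p['color'],cv2.COLOR_RGB2HSV)
    near=(np.hypot(x-.46,y-.067)<.07)
    Q=W[near&(z>.20)&(z<.235)&(hsv[...,0]>105)&(hsv[...,0]<130)&(hsv[...,1]>120)][:,:2]
    if len(Q)>10:
        c=np.linalg.lstsq(np.c_[2*Q,np.ones(len(Q))],(Q**2).sum(1),rcond=None)[0];print(n,'rim',len(Q),c[:2].round(4),np.sqrt(c[2]+c[:2]@c[:2]).round(4))
    B=W[near&(z>.235)&(z<.3)]
    if len(B)>5:
        k=np.polyfit(B[:,1],B[:,0],1);print('bail',len(B),B.mean(0).round(4),'dx/dy deg',np.degrees(np.arctan(k[0])).round(1))
    a=(np.abs(y-.064)<.03)&(x>.515)&(x<.55)&(z>.2)&(z<.3)&(hsv[...,1]>150)&((hsv[...,0]<8)|(hsv[...,0]>172));print('red',W[a].mean(0).round(4))
go((.5545,.068,.342),-91.4)"
```

```text
t9.25 tcp [0.4593 0.0683 0.3431] x [ 0.001  0.    -1.   ] jawyaw -91.29 F [-0.39  0.58 -4.41] M [-0.07 -0.   -0.02] w 0.0159 q [ 32.9  -2.9 -15.1   0.  -77.8  55.8]
side rim 291 [0.4629 0.0699] 0.0424
bail 58 [0.4666 0.0966 0.2698] dx/dy deg -17.6
red [0.5318 0.0704 0.2729]
top rim 91 [0.4621 0.0681] 0.0419
bail 9 [0.5051 0.0535 0.2681] dx/dy deg 57.0
red [0.5323 0.0676 0.2723]
shift [0.008, -0.011, -0.635] turn [0.003, -0.002, 0.001]
```

View pics/app.png

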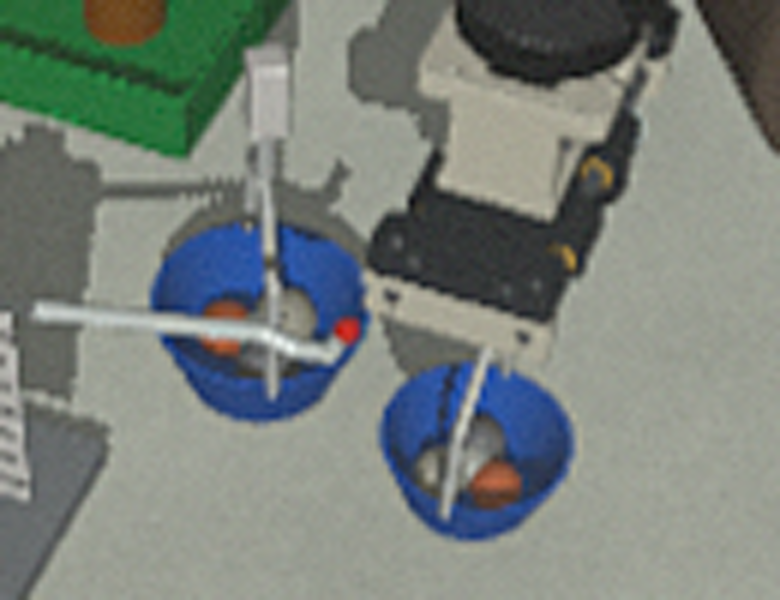

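The pan is square to the arm: the ball is at (347,330) and the bail peak at (485,352), in line. I thread the bail over the tip.

{"name": "send_rows", "arguments": {
  "plan": [
    [[0, 0, -0.08], [0, 0, 0]],
    [[0, 0, -0.22], [0, 0, 0]],
    [[0, 0, -0.38], [0, 0, 0]],
    [[0, 0, -0.54], [0, 0, 0]],
    [[0, 0, -0.63], [0, 0, 0]]
  ]
}}

```text
time_s: 9.85
tcp_pos: [0.5559, 0.0662, 0.3425]
eef_rot: [163.1, 90.0, -18.2]
contact_force: [-0.1, 0.8, -4.3]
gripper_width: 0.016
```

{"name": "send_rows", "arguments": {
  "plan": [
    [[0, 0, 0], [0, 0, 0]],
    [[0, 0, 0], [0, 0, 0]],
    [[0.02, 0, 0], [0, 0, 0]],
    [[0.04, 0, 0], [0, 0, 0]],
    [[0.06, 0, 0], [0, 0, 0]]
  ]
}}

```text
time_s: 10.35
tcp_pos: [0.5554, 0.0662, 0.3335]
eef_rot: [-173.4, 89.9, 5.3]
contact_force: [-0.8, 1.0, -4.8]
gripper_width: 0.0161
```

```bash
cat > c.py <<'E'
import sys
from h import *
st(); F=[]
for i in range(12):
    p=r.capture('side'); F.append(r.get_state()['contact_force'])
print("Fmean",np.mean(F,0).round(2),(np.std(F,0)/12**.5).round(2))
q=r.capture('top')
s=r.get_state()['tcp_pos']
for n,p in (('side',p),('top',q)):
    W=pts(p);x,y,z=W[...,0],W[...,1],W[...,2];hsv=cv2.cvtColor(p['color'],cv2.COLOR_RGB2HSV)
    a=(np.abs(y-.064)<.05)&(x>.49)&(x<.6)&(z>.1)&(z<.3)&(hsv[...,1]>150)&((hsv[...,0]<6)|(hsv[...,0]>174));print(n,'red',a.sum(),np.nanmedian(W[a],0).round(4))
    Q=W[(np.hypot(x-.555,y-.068)<.07)&(z>s[2]-.145)&(z<s[2]-.11)&(hsv[...,0]>105)&(hsv[...,0]<130)&(hsv[...,1]>120)][:,:2]
    if len(Q)>10:
        c=np.linalg.lstsq(np.c_[2*Q,np.ones(len(Q))],(Q**2).sum(1),rcond=None)[0];print(n,'rim',len(Q),c[:2].round(4),np.sqrt(c[2]+c[:2]@c[:2]).round(4))
    if len(sys.argv)>1: save(p,sys.argv[1]+n+'.png',(200,110,330,210) if n=='side' else (200,120,330,250),6)
E
python3 c.py in
```

```text
t10.35 tcp [0.5554 0.0662 0.3335] x [ 0.001  0.    -1.   ] jawyaw -91.28 F [-0.77  1.02 -4.83] M [-0.    0.05 -0.03] w 0.0161 q [ 26.9   7.   -5.9   0.  -77.   61.8]
Fmean [ 0.03  0.01 -4.65] [0.13 0.12 0.15]
side red 13 [0.5314 0.0699 0.2746]
side rim 229 [0.5588 0.0682] 0.0418
top red 0 [nan nan nan]
  return np.nanmean(a, axis, out=out, keepdims=keepdims)
```

View pics/inside.png

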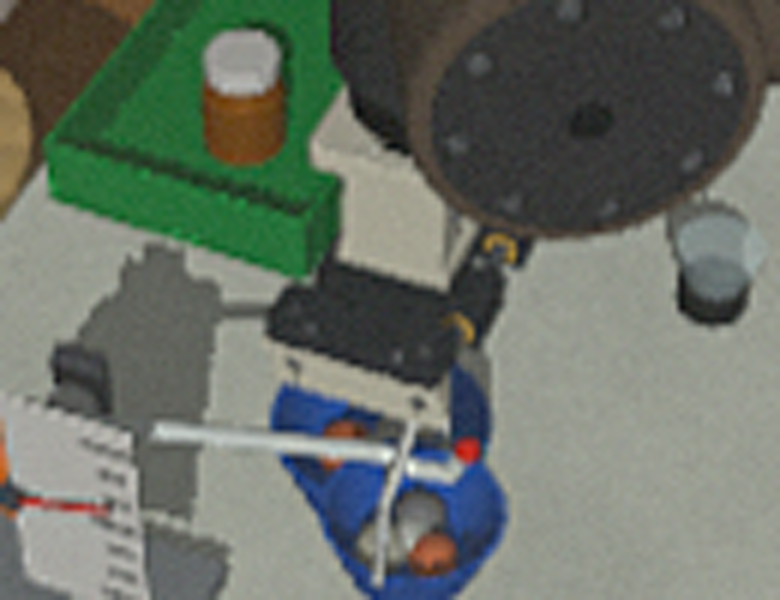

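The arm's bar runs through the bail at (405,455), just inside the ball at (467,450). I lower toward the saddle.

{"name": "send_rows", "arguments": {
  "plan": [
    [[0.03, -0.005, 0.005], [0, 0, 0]],
    [[0.06, -0.007, 0.007], [0, 0, 0]],
    [[0.09, -0.007, 0.007], [0, 0, 0]],
    [[0.12, -0.007, 0.007], [0, 0, 0]],
    [[0.15, -0.007, 0.007], [0, 0, 0]]
  ]
}}

```text
time_s: 11.5
tcp_pos: [0.5548, 0.0672, 0.3104]
eef_rot: [140.2, 90.0, -41.1]
contact_force: [-0.3, 0.4, -4.3]
gripper_width: 0.0156
```

{"name": "send_rows", "arguments": {
  "plan": [
    [[0.02, 0, 0], [0, 0, 0]],
    [[0.04, 0, 0], [0, 0, 0]],
    [[0.05, 0, 0.003], [0, 0, 0]],
    [[0.06, 0, 0.003], [0, 0, 0]],
    [[0.07, 0, 0.003], [0, 0, 0]]
  ]
}}

```text
time_s: 12.0
tcp_pos: [0.5545, 0.0672, 0.3]
eef_rot: [153.3, 90.0, -28.0]
contact_force: [-0.4, -0.5, -4.1]
gripper_width: 0.0159
```

{"name": "send_rows", "arguments": {
  "plan": [
    [[0.015, 0, 0.003], [0, 0, 0]],
    [[0.03, 0, 0.006], [0, 0, 0]],
    [[0.045, 0, 0.009], [0, 0, 0]],
    [[0.06, 0, 0.012], [0, 0, 0]],
    [[0.07, 0, 0.014], [0, 0, 0]]
  ]
}}

```text
time_s: 12.5
tcp_pos: [0.5522, 0.0673, 0.2893]
eef_rot: [140.0, 90.0, -41.3]
contact_force: [-0.1, -1.4, -3.2]
gripper_width: 0.0157
```

```bash
python3 c.py
```

```text
t12.50 tcp [0.5522 0.0673 0.2893] x [ 0.001 -0.    -1.   ] jawyaw -91.30 F [-0.12 -1.4  -3.17] M [-0.13  0.37 -0.02] w 0.0157 q [ 27.1   7.8 -10.6   0.  -71.6  61.6]
Fmean [-0.95 -0.67 -3.17] [0.15 0.12 0.14]
side red 12 [0.5286 0.0703 0.2602]
side rim 270 [0.5555 0.0686] 0.042
top red 0 [nan nan nan]
  return np.nanmean(a, axis, out=out, keepdims=keepdims)
```

{"name": "send_rows", "arguments": {
  "plan": [
    [[0.015, 0.002, 0.008], [0, 0, 0]],
    [[0.03, 0.004, 0.014], [0, 0, 0]],
    [[0.045, 0.005, 0.019], [0, 0, 0]],
    [[0.06, 0.005, 0.022], [0, 0, 0]],
    [[0.07, 0.005, 0.024], [0, 0, 0]]
  ]
}}

```text
time_s: 13.65
tcp_pos: [0.549, 0.0668, 0.279]
eef_rot: [177.7, 89.9, -3.6]
contact_force: [2.0, 1.4, -3.3]
gripper_width: 0.0159
```

{"name": "send_rows", "arguments": {
  "plan": [
    [[0.015, 0, 0.003], [0, 0, 0]],
    [[0.03, 0, 0.005], [0, 0, 0]],
    [[0.045, 0, 0.008], [0, 0, 0]],
    [[0.06, 0, 0.01], [0, 0, 0]],
    [[0.07, 0, 0.012], [0, 0, 0]]
  ]
}}

```text
time_s: 14.15
tcp_pos: [0.5474, 0.0669, 0.2684]
eef_rot: [-178.5, 89.9, 0.2]
contact_force: [2.6, 1.0, -2.4]
gripper_width: 0.0159
```

```bash
python3 -W ignore c.py
```

```text
t14.15 tcp [0.5474 0.0669 0.2684] x [ 0.002  0.    -1.   ] jawyaw -91.29 F [ 2.6   0.98 -2.36] M [ 0.25 -0.96  0.  ] w 0.0159 q [ 27.4   8.  -13.1   0.  -68.8  61.3]
Fmean [ 2.07  0.74 -2.16] [0.16 0.13 0.12]
side red 10 [0.5226 0.0706 0.2353]
side rim 254 [0.5508 0.0686] 0.0422
top red 0 [nan nan nan]
```

{"name": "send_rows", "arguments": {
  "plan": [
    [[0.01, -0.001, -0.003], [0, 0, 0]],
    [[0.02, -0.001, -0.003], [0, 0, 0]],
    [[0.03, -0.002, -0.002], [0, 0, 0]],
    [[0.04, -0.002, -0.001], [0, 0, 0]],
    [[0.05, -0.002, 0], [0, 0, 0]]
  ]
}}

```text
time_s: 15.3
tcp_pos: [0.5469, 0.067, 0.2607]
eef_rot: [149.6, 90.0, -31.7]
contact_force: [-1.4, 0.3, -0.6]
gripper_width: 0.0156
```

```bash
python3 -W ignore c.py
```

```text
t15.30 tcp [0.5469 0.067  0.2607] x [ 0.001 -0.    -1.   ] jawyaw -91.30 F [-1.36  0.31 -0.62] M [-0.03  0.59  0.01] w 0.0156 q [ 27.4   8.3 -13.8   0.  -67.9  61.3]
Fmean [-1.86 -0.25 -1.21] [0.18 0.15 0.15]
side red 9 [0.5211 0.0713 0.2293]
side rim 252 [0.5499 0.0688] 0.0421
top red 0 [nan nan nan]
```

{"name": "send_rows", "arguments": {
  "plan": [
    [[0.01, 0, 0.003], [0, 0, 0]],
    [[0.02, 0, 0.004], [0, 0, 0]],
    [[0.03, 0, 0.005], [0, 0, 0]],
    [[0.04, 0, 0.006], [0, 0, 0]],
    [[0.05, 0, 0.006], [0, 0, 0]]
  ]
}}

```text
time_s: 16.45
tcp_pos: [0.5465, 0.0671, 0.2535]
eef_rot: [178.4, 89.9, -2.9]
contact_force: [-0.7, 0.0, -0.9]
gripper_width: 0.0161
```

```bash
python3 -W ignore c.py
```

```text
t16.45 tcp [0.5465 0.0671 0.2535] x [ 0.002 -0.    -1.   ] jawyaw -91.30 F [-0.67  0.01 -0.93] M [-0.31  0.15 -0.06] w 0.0161 q [ 27.4   8.5 -14.6   0.1 -66.9  61.3]
Fmean [ 0.72 -1.02 -0.79] [0.11 0.22 0.13]
side red 10 [0.5198 0.071  0.2205]
side rim 244 [0.5497 0.0687] 0.0421
top red 0 [nan nan nan]
```

{"name": "send_rows", "arguments": {
  "plan": [
    [[0.01, 0.001, 0], [0, 0, 0]],
    [[0.02, 0.001, 0], [0, 0, 0]],
    [[0.03, 0.002, 0], [0, 0, 0]],
    [[0.04, 0.002, 0], [0, 0, 0]],
    [[0.05, 0.002, 0], [0, 0, 0]]
  ]
}}

```text
time_s: 17.6
tcp_pos: [0.5463, 0.067, 0.2459]
eef_rot: [-170.0, 89.9, 8.7]
contact_force: [-0.6, 1.2, 0.4]
gripper_width: 0.0157
```

```bash
python3 -W ignore c.py
```

```text
t17.60 tcp [0.5463 0.067  0.2459] x [ 0.001  0.    -1.   ] jawyaw -91.30 F [-0.64  1.23  0.45] M [0.34 0.25 0.03] w 0.0157 q [ 27.4   8.8 -15.2   0.  -65.9  61.3]
Fmean [-0.93  1.57 -0.23] [0.15 0.1  0.13]
side red 9 [0.519  0.0692 0.2123]
side rim 246 [0.5492 0.0688] 0.0421
top red 0 [nan nan nan]
```

{"name": "send_rows", "arguments": {
  "plan": [
    [[0.008, -0.001, 0.001], [0, 0, 0]],
    [[0.016, -0.002, 0.002], [0, 0, 0]],
    [[0.024, -0.002, 0.002], [0, 0, 0]],
    [[0.032, -0.002, 0.002], [0, 0, 0]],
    [[0.04, -0.002, 0.002], [0, 0, 0]]
  ]
}}

```text
time_s: 18.75
tcp_pos: [0.5463, 0.0671, 0.2401]
eef_rot: [178.8, 89.9, -2.5]
contact_force: [-0.2, 0.6, -0.6]
gripper_width: 0.0158
```

```bash
sed -i 's/range(12)/range(20)/;s/12\*\*.5/20**.5/' c.py; python3 -W ignore c.py
```

```text
t18.75 tcp [0.5463 0.0671 0.2401] x [ 0.002 -0.    -1.   ] jawyaw -91.30 F [-0.22  0.56 -0.56] M [-0.06 -0.14 -0.02] w 0.0158 q [ 27.4   9.  -15.8   0.1 -65.2  61.2]
Fmean [ 1.04 -0.76  0.06] [0.12 0.12 0.11]
side red 9 [0.5188 0.0717 0.205 ]
side rim 236 [0.5495 0.0687] 0.0419
top red 0 [nan nan nan]
```

{"name": "send_rows", "arguments": {
  "plan": [
    [[0.007, 0.001, -0.001], [0, 0, 0]],
    [[0.014, 0.001, -0.002], [0, 0, 0]],
    [[0.02, 0.001, -0.002], [0, 0, 0]],
    [[0.02, 0.001, -0.002], [0, 0, 0]],
    [[0.02, 0.001, -0.002], [0, 0, 0]]
  ]
}}

```text
time_s: 20.3
tcp_pos: [0.5463, 0.0671, 0.237]
eef_rot: [-174.6, 89.9, 4.1]
contact_force: [0.2, -1.0, -0.8]
gripper_width: 0.0159
```

```bash
python3 -W ignore c.py
```

```text
t20.30 tcp [0.5463 0.0671 0.237 ] x [ 0.001  0.    -1.   ] jawyaw -91.30 F [ 0.21 -1.01 -0.81] M [-0.07 -0.09  0.04] w 0.0159 q [ 27.4   9.1 -16.    0.  -64.8  61.3]
Fmean [-0.45  0.24  0.29] [0.14 0.11 0.1 ]
side red 12 [0.5191 0.0697 0.2008]
side rim 238 [0.5495 0.0691] 0.042
top red 0 [nan nan nan]
```

The loads have balanced: Fz is about +0.3 N, and it was −4.65 N when the gripper carried the pan. I ease the grip, then open.

{"name": "send_rows", "arguments": {
  "plan": [
    [[0, 0, 0], [0, 0, 0]],
    [[0, 0, 0], [0, 0, 0]],
    [[0, 0, 0], [0, 0, 0]],
    [[0, 0, 0], [0, 0, 0]],
    [[0, 0, 0], [0, 0, 0]]
  ],
  "force": 3
}}

```text
time_s: 21.85
tcp_pos: [0.5464, 0.067, 0.2371]
eef_rot: [-175.5, 89.9, 3.2]
contact_force: [-0.1, 0.5, 0.9]
gripper_width: 0.016
```

{"name": "send_rows", "arguments": {
  "plan": [
    [[0, 0, 0], [0, 0, 0]],
    [[0, 0, 0], [0, 0, 0]],
    [[0, 0, 0], [0, 0, 0]],
    [[0, 0, 0], [0, 0, 0]],
    [[0, 0, 0], [0, 0, 0]]
  ],
  "jaw": 0.0
}}

```text
time_s: 22.35
tcp_pos: [0.5464, 0.067, 0.2371]
eef_rot: [-176.9, 89.9, 1.8]
contact_force: [-0.0, 0.4, -0.4]
gripper_width: 0.043
```

```bash
python3 -W ignore c.py rel
```

```text
t22.35 tcp [0.5464 0.067  0.2371] x [ 0.002  0.    -1.   ] jawyaw -91.30 F [-0.04  0.35 -0.44] M [-0.06  0.02 -0.02] w 0.0430 q [ 27.4   9.1 -16.    0.  -64.8  61.3]
Fmean [-0.04 -0.15 -0.04] [0.11 0.12 0.11]
side red 9 [0.5194 0.0712 0.2074]
side rim 268 [0.5493 0.0694] 0.0413
top red 0 [nan nan nan]
```

View pics/relside.png

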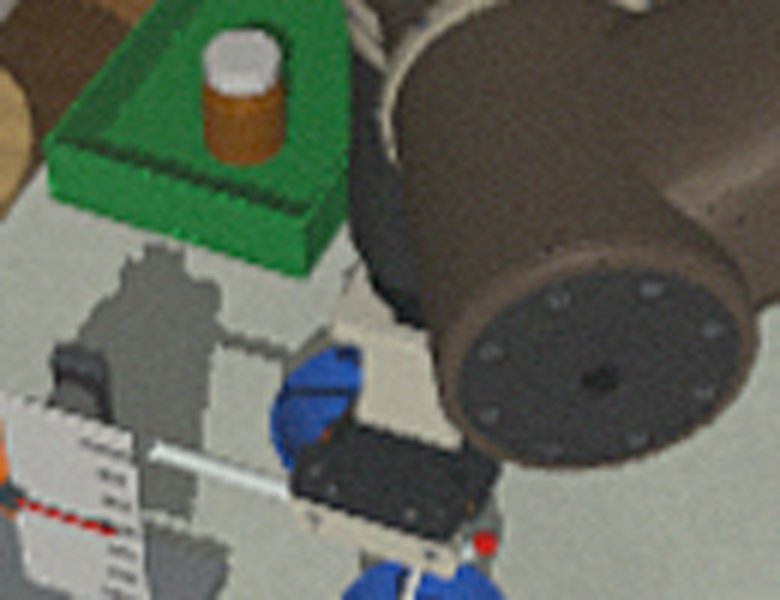

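The pan hangs free of the jaws (sensor reads 0, jaws 43 mm apart); it settled about 5 mm higher. I withdraw straight up.

{"name": "send_rows", "arguments": {
  "plan": [
    [[-0.03, 0, 0], [0, 0, 0]],
    [[-0.08, 0, 0], [0, 0, 0]],
    [[-0.16, 0, 0], [0, 0, 0]],
    [[-0.26, 0, 0], [0, 0, 0]],
    [[-0.4, 0, 0], [0, 0, 0]]
  ],
  "jaw": 0.2
}}

```text
time_s: 23.9
tcp_pos: [0.5461, 0.0669, 0.2981]
eef_rot: [173.7, 89.9, -7.6]
contact_force: [0.0, 0.6, 0.4]
gripper_width: 0.053
```

{"name": "send_rows", "arguments": {
  "plan": [
    [[-0.2, 0, 0], [0, 0, 0]],
    [[-0.4, 0, 0], [0, 0, 0]],
    [[-0.6, 0, 0], [0, 0, 0]],
    [[-0.8, 0, 0], [0, 0, 0]],
    [[-0.9, 0, 0], [0, 0, 0]]
  ]
}}

```text
time_s: 24.4
tcp_pos: [0.5463, 0.0667, 0.4375]
eef_rot: [-167.4, 89.7, 11.3]
contact_force: [-0.8, -0.7, -0.3]
gripper_width: 0.0526
```

{"name": "send_rows", "arguments": {
  "plan": [
    [[0, 0, 0.1], [0, 0, 0]],
    [[0, 0, 0.3], [0, 0, 0]],
    [[0, 0, 0.5], [0, 0, 0]],
    [[0, 0, 0.6], [0, 0, 0]],
    [[0, 0, 0.6], [0, 0, 0]]
  ]
}}

```text
time_s: 24.9
tcp_pos: [0.4543, 0.0684, 0.4382]
eef_rot: [-160.2, 89.5, 18.5]
contact_force: [0.4, 0.2, 0.2]
gripper_width: 0.053
```

```bash
python3 -W ignore - <<'E'
from h import *
st()
K=[]
for i in range(50):
    p=r.capture('side')
    W=pts(p);x,y,z=W[...,0],W[...,1],W[...,2];h=cv2.cvtColor(p['color'],cv2.COLOR_RGB2HSV)
    a=(np.abs(y-.064)<.05)&(x>.49)&(x<.6)&(z>.1)&(z<.3)&(h[...,1]>150)&((h[...,0]<6)|(h[...,0]>174))
    b=(np.hypot(x-.55,y-.068)<.075)&(z>.07)&(z<.14)&(h[...,0]>105)&(h[...,0]<130)&(h[...,1]>120)
    if i%4==0: K.append([*np.nanmedian(W[a],0),*W[b].mean(0),b.sum()])
print(np.round(K,4)); save(p,'end.png',(130,80,350,240),3.5)
t=r.capture('top')
for n,q in (('side',p),('top',t)):
    V=pts(q)
    for k in("pan_grip","magnifier_center","bowl_center","petri"):
        for d in r.trace(q,k)[:2]: print(n,k,round(d["score"],2),np.nanmedian(V[d["mask"]],0).round(3))
E
```

```text
t24.90 tcp [0.4543 0.0684 0.4382] x [ 0.008  0.003 -1.   ] jawyaw -91.23 F [0.39 0.2  0.21] M [-0.06 -0.    0.05] w 0.0530 q [ 33.3  -4.7  -4.9   0.1 -89.3  55.4]Traceback (most recent call last):
  File "<stdin>", line 5, in <module>
ValueError: 200 camera calls are used up
```

The camera budget ran out during that check, so no final picture. I let any swing die down with the arm clear, then check the state and hand in.

{"name": "send_rows", "arguments": {
  "plan": [
    [[0, 0, 0], [0, 0, 0]],
    [[0, 0, 0], [0, 0, 0]],
    [[0, 0, 0], [0, 0, 0]],
    [[0, 0, 0], [0, 0, 0]],
    [[0, 0, 0], [0, 0, 0]]
  ]
}}

```text
time_s: 26.8
tcp_pos: [0.4564, 0.0688, 0.437]
eef_rot: [-167.5, 89.7, 11.2]
contact_force: [0.3, -0.7, -0.5]
gripper_width: 0.0528
```

{"name": "send_rows", "arguments": {
  "plan": [
    [[0, 0, 0], [0, 0, 0]],
    [[0, 0, 0], [0, 0, 0]],
    [[0, 0, 0], [0, 0, 0]],
    [[0, 0, 0], [0, 0, 0]],
    [[0, 0, 0], [0, 0, 0]]
  ]
}}

```text
time_s: 27.3
tcp_pos: [0.4564, 0.0688, 0.4369]
eef_rot: [-167.4, 89.7, 11.3]
contact_force: [0.6, 0.1, -0.6]
gripper_width: 0.0529
```

{"name": "send_rows", "arguments": {
  "plan": [
    [[0, 0, 0], [0, 0, 0]],
    [[0, 0, 0], [0, 0, 0]],
    [[0, 0, 0], [0, 0, 0]],
    [[0, 0, 0], [0, 0, 0]],
    [[0, 0, 0], [0, 0, 0]]
  ]
}}

```text
time_s: 27.8
tcp_pos: [0.4564, 0.0688, 0.4369]
eef_rot: [-167.6, 89.7, 11.1]
contact_force: [0.4, 0.2, 0.6]
gripper_width: 0.0524
```

{"name": "send_rows", "arguments": {
  "plan": [
    [[0, 0, 0], [0, 0, 0]],
    [[0, 0, 0], [0, 0, 0]],
    [[0, 0, 0], [0, 0, 0]],
    [[0, 0, 0], [0, 0, 0]],
    [[0, 0, 0], [0, 0, 0]]
  ]
}}

```text
time_s: 28.3
tcp_pos: [0.4564, 0.0688, 0.4369]
eef_rot: [-167.5, 89.7, 11.2]
contact_force: [-0.2, -0.3, 0.3]
gripper_width: 0.0523
```

{"name": "send_rows", "arguments": {
  "plan": [
    [[0, 0, 0], [0, 0, 0]],
    [[0, 0, 0], [0, 0, 0]],
    [[0, 0, 0], [0, 0, 0]],
    [[0, 0, 0], [0, 0, 0]],
    [[0, 0, 0], [0, 0, 0]]
  ]
}}

```text
time_s: 28.8
tcp_pos: [0.4564, 0.0687, 0.437]
eef_rot: [-167.3, 89.7, 11.4]
contact_force: [-0.0, 0.3, 0.2]
gripper_width: 0.0526
```

{"name": "send_rows", "arguments": {
  "plan": [
    [[0, 0, 0], [0, 0, 0]],
    [[0, 0, 0], [0, 0, 0]],
    [[0, 0, 0], [0, 0, 0]],
    [[0, 0, 0], [0, 0, 0]],
    [[0, 0, 0], [0, 0, 0]]
  ]
}}

```text
time_s: 29.3
tcp_pos: [0.4563, 0.0688, 0.4369]
eef_rot: [-167.4, 89.7, 11.3]
contact_force: [0.0, 0.1, -0.4]
gripper_width: 0.0524
```

{"name": "send_rows", "arguments": {
  "plan": [
    [[0, 0, 0], [0, 0, 0]],
    [[0, 0, 0], [0, 0, 0]],
    [[0, 0, 0], [0, 0, 0]],
    [[0, 0, 0], [0, 0, 0]],
    [[0, 0, 0], [0, 0, 0]]
  ]
}}

```text
time_s: 29.8
tcp_pos: [0.4564, 0.0688, 0.4369]
eef_rot: [-167.6, 89.7, 11.1]
contact_force: [-0.5, -0.5, 0.6]
gripper_width: 0.0524
```

{"name": "send_rows", "arguments": {
  "plan": [
    [[0, 0, 0], [0, 0, 0]],
    [[0, 0, 0], [0, 0, 0]],
    [[0, 0, 0], [0, 0, 0]],
    [[0, 0, 0], [0, 0, 0]],
    [[0, 0, 0], [0, 0, 0]]
  ]
}}

```text
time_s: 30.3
tcp_pos: [0.4564, 0.0688, 0.4369]
eef_rot: [-167.4, 89.7, 11.3]
contact_force: [-0.7, 0.2, -0.7]
gripper_width: 0.0523
```

```bash
python3 -c "
from h import *
st(); r.close_job()"
```

```text
t30.30 tcp [0.4564 0.0688 0.4369] x [ 0.006  0.001 -1.   ] jawyaw -91.30 F [-0.73  0.15 -0.69] M [-0.07  0.04  0.01] w 0.0523 q [ 33.2  -4.4  -4.8   0.1 -89.3  55.5]
the job is handed in; nothing more can be done
```

I hung the smaller blue pan on the balance hook by its bail and handed the job in at 30.3 s, but the last visual check failed. My settling check used up the 200-camera-call limit, so I have no picture from after the gripper withdrew. That the pan hangs still, and that the other objects are undisturbed, is therefore not confirmed by camera.

- **Lift and threading:** I gripped the white grip and carried the pan upright around the larger look-alike. I then threaded the bail over the red ball onto the saddle.
- **Lowering:** I lowered it along the arm's arc at about 15–20 mm/s. The vertical force at the wrist went from −4.65 N, with the gripper holding the whole pan, to about +0.3 N, so the arm carried the whole weight with a slight push. The sideways forces averaged up to about 2 N on the way down. They were under 0.5 N before I let go.
- **Release:** After the jaws opened, the wrist force read 0 within noise. The arm tip read about 6 mm higher than before release, so there was a small upward settle. The last pictures, taken just after release, still showed the pan on the hook.
- **Withdrawal:** The gripper went straight up and back with no contact force above the noise. I then waited about 5 s before handing in.

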